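Slide the dial lens under the inspection bridge

TASK

Push the flat lens carrier along the desk, under the low steel inspection bridge, until its front edge is fully home against the bridge's back stop, so that the glass dial lens lying in it comes under the sight hole. Only push it: keep it flat on the desk, never pinch, lift or tip it, do not touch the glass or let it leave its pocket, and leave everything else on the desk as it is. Finish with the gripper clear of everything.

Things in the scene. Friction and masses are not known exactly. Their poses are not given: they have to be found in the camera images.
- carrier: The lens carrier: loose flat aluminium plate lying on the desk, 110 mm long (its x), 96 mm wide (its y), 10 mm thick, about 0.28 kg. Origin at the centre of its underside, z up. Front edge (goes in first) at x = +55 mm, rear edge at x = -55 mm. Too wide to grip. It starts in front of the bridge, up to 50 mm off the bridge's centre line and turned up to 0.35 rad from it.
- seat (a point): Centre of the floor of the carrier's round lens pocket (52 mm across, 5 mm deep), 22 mm ahead of the carrier's centre, 5 mm above the desk.
- lens: The loose pale glass dial lens lying in the carrier's pocket: 50 mm across, 6 mm thick, slightly domed, so its top is 11 mm above the desk. Origin at the centre of its underside. Must not be touched.
- bridge: Fixed low steel inspection bridge. Origin on the desk under the sight hole, z up; x is the push-in direction (away from the robot, within 0.25 rad of world x). Top plate 60 mm (x) by 144 mm (y), 15 to 25 mm above the desk, on side walls with inner faces at y = +57 and -57 mm, from x = -30 to +45 mm. Opening: 114 mm wide, 15 mm high, the desk its floor.
- stop (a point): Centre of the face of the bridge's back stop, 8 mm above the desk: a 15 mm high bar across the opening, 33 mm beyond the bridge's origin along its x, just behind the top plate. With the carrier home against it the carrier's centre is at x = -22 mm in the bridge's frame and its rear 47 mm stick out in front.
- sight_hole (a point): Centre of the bridge's 40 mm round sight hole, at the top plate's upper face, 25 mm above the desk.
- valve0: One of three: a brass air release valve standing upright, 37 mm tall, 22 mm across; origin at the centre of its foot. Bystander, not to be moved. It stands just left (+y of the bridge) of the bridge.
- valve1: One of three: a brass air release valve standing upright, 37 mm tall, 22 mm across; origin at the centre of its foot. Bystander, not to be moved. It stands just right of the bridge.
- valve2: One of three: a brass air release valve standing upright, 37 mm tall, 22 mm across; origin at the centre of its foot. Bystander, not to be moved. It stands further left of the bridge.
- tweezers: Steel tweezers lying flat, about 130 mm long along their x axis, 18 mm wide, 5 mm high, origin near the middle on the desk. They lie beside the carrier on one side, 190 mm or more off the bridge's centre line. Bystander, not to be moved.
- tin: Closed round tin box, 77 mm across, 32 mm high, origin at the centre of its underside; it stands beside the carrier on the other side, 177 mm or more off the bridge's centre line. Bystander, not to be moved.
- screwdriver: Small screwdriver lying on the desk to the right of the bridge, 110 mm long. Bystander, not to be moved.
- column_top (a point): Top of the chrome frame of the empty glass manometer column, which stands 319 mm tall on a steel turntable (150 mm across, turns freely) at the far left of the desk. The point lies on the frame 30 mm off the turntable's axis. Bystander, not to be turned.
Things that resemble listed ones, but are neither listed nor needed, are in the scene too. What is meant by the carrier is not orange, and is the larger of those in its own colour.

How it is judged:
By the outcome, as a careful person would: the job done as asked, in the order asked, and still so for the second after the job is handed in, with the robot touching nothing.
It also fails if it takes over 54 s, if anything falls off the work surface, if the arm or the gripper's body presses on something with over 40 N, if the wrist force passes 120 N, or if a joint passes its speed limit or range.

ROBOT

A 6-joint arm with a two-finger parallel gripper is mounted at the origin on the work surface. World frame = base frame: x ahead of the robot, y to its left, z up, the work surface at z = 0. Lengths are in mm, angles in rad, forces in N, time in s.
With the tool pointing down it reaches from about 375 to 825 mm from the base axis. Payload 5.5 kg.
Tool frame: the origin (TCP) lies midway between the tips of the shut fingers; the grasp point (between the pads) lies 19 mm behind it; z points along the fingers, y is the line along which they close (so a half turn about z gives the same grasp; the last joint's range is limited). The gripper opens to 85 mm and grips with 20 to 120 N. Pads are 22 mm wide; open, the fingers measure 114 mm over their backs; the gripper's body (76 mm by 85 mm) begins 54 mm behind the grasp point. The pads swing forward as they close: fully open they stand 13 mm farther back than shut.
Start: joints at [-1.173, 0.314, -0.047, 1.21, 0, 1.571], TCP at [232.431, -553.146, 231.299] pointing down, gripper open.
Joint ranges: [-2.67, 2.67], [-0.69, 1.73], [-1.03, 1.25], [-2.08, 2.16], [-1.42, 1.45], [-3.14, 3.14]. Speed limits (rad/s): [2.39, 2.39, 3.01, 3.14, 3.14, 3.14].

INTERFACE

Orientations are given as [roll, pitch, yaw] about the fixed x, y, z axes, in that order (R = Rz(yaw) Ry(pitch) Rx(roll)).
In Python, from cell import env, vision gives the robot as it stands.
- The arm moves only by the tool drive_tool, never from a script. Its argument "series" is a list that holds one entry, the list of rows, each a list of 5 numbers: the shift along the world's x, y, z in mm, then the turn about the world's z in rad, then the opening, from 0 (shut) to 1 (fully open). In form: [[[x, y, z, roll, jaw], ...]]. A call has 1 to 20 rows; each row shifts and turns the commanded pose from where the row before left it; what a row does not reach is not made up. A row lasts 1/10 s, in which the tool goes at most 50 mm and 8.59 degrees, less where a joint would pass 70% of its speed; a pose out of reach is approached as far as the arm can. A call with a gripper value outside its range is refused whole. The fingers move at their own pace and stop on an object; "squeeze" is the grip in N (left out, the last holds). Time passes only in rows, so rows that do not move let the fingers close. It gives the time, the measured TCP pose, the force, the opening and the grip force at its end, in the units of the state.
- env.sense(): the state, without advancing time (a new reading comes with each control period).
- vision.camera(name): name is "side" or "top" or "wrist"; returns (picture, depth): 384x512x3 uint8, red, green, blue; 384x512 float32, mm along the optical axis (not along the pixel's ray), 0 where there is no reading.
- vision.camera_params(name): a dict with "intrinsics" (3x3 intrinsics, pixels), "k1" (the pictures are not rectified: a ray, as slopes to the right and down, at radius r is drawn at 1 + k1 r^2 times it, then the intrinsics apply), "R" (3x3) and "t" (3): a world point X has camera coordinates R X + t. Camera axes: x right, y down, z forward; pixel columns grow to the right and rows downward; lengths in mm; the calibration is good to about 2 mm. A picture is of the moment at which its call begins: read the wrist's pose just before it. camera_params takes no time and is no camera call; for the wrist camera it gives the pose at the moment of the call.
- env.sign_off(): hands the job in; it is judged then, once.
The state is a dict: "time_s": time; "joint_positions": joint angles; "joint_vel": joint speeds; "joint_torque": joint torques, N m; "position": TCP position; "tcp_rot": TCP orientation; "ft_force": force on the tool from outside, world axes, zero at the start; "wrist_torque": the same for the moment, N m; "grip_width": finger opening in mm; "grip_force": force on a finger pad.
Only numpy, scipy, OpenCV 4.12 (cv2) and the standard library are available. Lean on these libraries where they do the work, as an engineer would, in place of code of your own. Each camera call takes 0.05 s, during which the arm holds its last target. There are 200 camera calls.

## Working session

There is one attempt and no reset: what is moved stays moved. The work goes in short steps, Python scripts to look and compute and a tool call to move; the robot and the scene stay as the last step left them, time stands still between calls to the robot, and variables do not carry over. Pictures are saved under pics/ and viewed, at most 10 in all, crops included, and the job is handed in when it is done.

Besides the shell and the picture viewer there is one more tool, called by a JSON object that holds its "name" and its "arguments". drive_tool: Moves the arm, as the interface text tells. Its arguments: {"type":"object","properties":{"series":{"type":"array","items":{"type":"array","items":{"type":"array","items":{"type":"number"}}}},"squeeze":{"type":"number"}},"required":["series"]}

```bash
mkdir -p pics; cat > h.py <<'E'
import numpy as np, cv2
from cell import env, vision
def snap(n,tag):
    P=vision.camera_params(n); im,d=vision.camera(n)
    np.savez(f'{tag}.npz',im=im,d=d,K=P['intrinsics'],k1=P['k1'],R=P['R'],t=P['t'])
    cv2.imwrite(f'pics/{tag}.png',cv2.cvtColor(im,cv2.COLOR_RGB2BGR)); return load(tag)
def load(tag): return dict(np.load(f'{tag}.npz'))
def rays(uv,c):
    D=np.array([float(c['k1']),0,0,0,0])
    # drawn = ray*(1+k1 r^2): OpenCV radial model
    p=cv2.undistortPoints(np.float64(uv).reshape(-1,1,2),np.float64(c['K']),D)[:,0]
    r=np.c_[p,np.ones(len(p))]@np.array(c['R']); o=-np.array(c['R']).T@np.array(c['t'])
    return o,r
def plane(uv,c,z):
    o,r=rays(uv,c); return o+r*((z-o[2])/r[:,2])[:,None]
def cloud(c):
    v,u=np.mgrid[0:384,0:512]; o,r=rays(np.c_[u.ravel(),v.ravel()],c)
    return (o+r*c['d'].ravel()[:,None]).reshape(384,512,3)
E
python3 - <<'E'
from h import *
for n in('top','side'):
    c=snap(n,n+'0'); o,_=rays([[256,192]],c); print(n,o,plane([[256,192]],c,0),c['k1'],c['K'][0,0])
a=cv2.imread('pics/top0.png');cv2.imwrite('pics/top0b.png',cv2.resize(a,(800,600)))
print(env.sense())
E
```

```text
top [ 426.3806169   147.58437707 1265.09098939] [[544.32432464 131.74618807   0.        ]] -0.07746445342629348 401.86253843068926
side [ 229.73548038 -711.6158472  1096.31668783] [[621.11000634 305.83658302   0.        ]] -0.17857657395963003 495.44348876236535
{'time_s': 0.1, 'joint_positions': array([-1.17300096e+00,  3.14150972e-01, -4.79527180e-02,  1.21020049e+00,
       -3.59980930e-05,  1.57079106e+00]), 'joint_vel': array([ 1.71987959e-03, -1.56675462e-03,  1.50733823e-03, -1.01865418e-03,
       -7.48624772e-05, -1.54663867e-03]), 'joint_torque': array([ 1.73761884e-03, -5.40768099e+01,  3.40541339e+01,  1.12333646e-02,
       -3.00754110e-06, -4.10510985e-07]), 'position': array([ 232.22490476, -552.68807428,  230.53493989]), 'tcp_rot': array([-3.14008480e+00,  3.59901176e-05,  3.97800686e-01]), 'ft_force': array([0.35613478, 0.53427307, 0.17712599]), 'wrist_torque': array([ 0.03742127,  0.0122766 , -0.01095207]), 'grip_force': 0.0, 'grip_width': 85.82328791767736}
```

View pics/top0b.png

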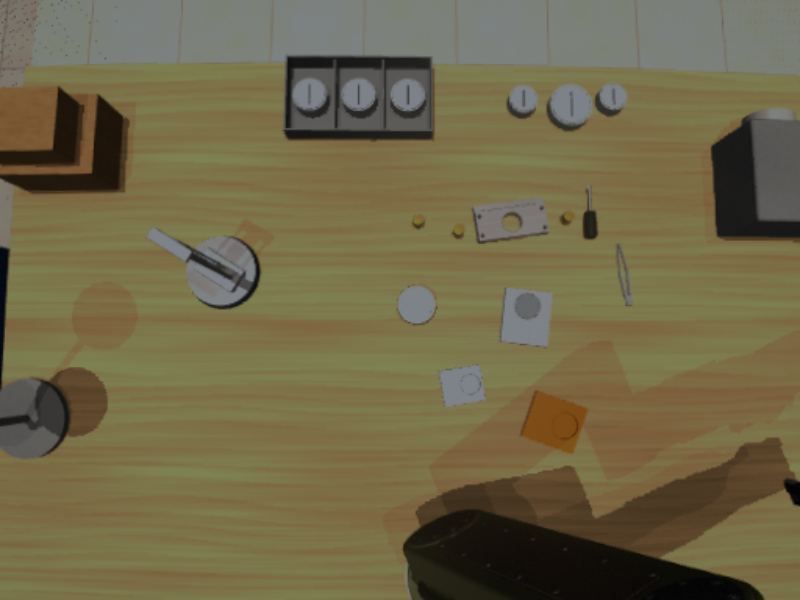

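View pics/side0.png

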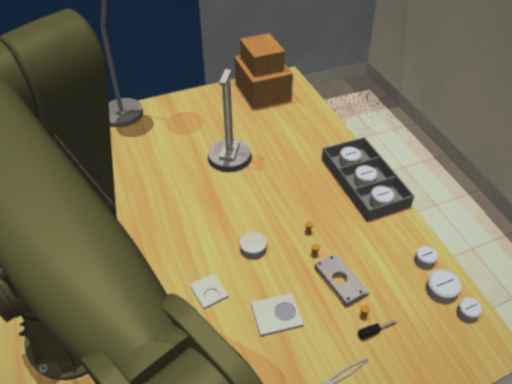

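The top view (800-px scale) shows the carrier at (526,317), with its lens at (527,306). The bridge is at (511,221), valves at (458,230), (567,217) and (419,221), the tin at (416,305) and the tweezers at (625,275). The small grey plate (463,385) and the orange one (555,421) are decoys.

```bash
cat >> h.py <<'E'
def quad(c,seed,z,box,smax=70,vmin=0):
    """low-saturation blob holding seed -> filled hull min-area rect corners on plane z"""
    hsv=cv2.cvtColor(c['im'],cv2.COLOR_RGB2HSV)
    m=((hsv[...,1]<smax)&(hsv[...,2]>vmin)).astype(np.uint8)
    k=np.zeros_like(m);u0,v0,u1,v1=box;k[v0:v1,u0:u1]=1;m*=k
    m=cv2.morphologyEx(m,cv2.MORPH_OPEN,np.ones((3,3),np.uint8))
    cs,_=cv2.findContours(m,cv2.RETR_EXTERNAL,cv2.CHAIN_APPROX_NONE)
    q=max(cs,key=cv2.contourArea)
    w=plane(q[:,0].astype(float),c,z)[:,:2]
    return m,w,cv2.minAreaRect(w.astype(np.float32))
E
python3 - <<'E'
from h import *
c=load('top0')
hsv=cv2.cvtColor(c['im'],cv2.COLOR_RGB2HSV)
for p in[(330,210),(338,196),(310,140),(360,200),(345,190)]: print(p,hsv[p[1],p[0]])
for nm,b,z in(('car',(312,176,362,230),10),('br',(298,120,356,160),25),('tin',(248,176,285,212),32)):
    m,w,r=quad(c,None,z,b); print(nm,r,m.sum())
E
```

```text
(330, 210) [109  20 137]
(338, 196) [100   7 103]
(310, 140) [  4  14 124]
(360, 200) [ 27  95 126]
(345, 190) [103  17 135]
car ((511.31744384765625, -121.89958190917969), (98.9803695678711, 111.08647918701172), 83.12467956542969) 1097
br ((708.2107543945312, -91.06532287597656), (75.9557876586914, 147.51893615722656), 8.200041770935059) 969
tin ((532.281982421875, 101.25785827636719), (74.23909759521484, 74.05123901367188), 0.17042164504528046) 490
```

Carrier: about (511,-122), heading -0.12 rad. Bridge: origin about (701,-92), heading +0.143 rad. The plan is to hold both open fingertips square to the bridge and push along its x axis, which squares the carrier against them. First I'll take a close look with the wrist camera.

{"name": "drive_tool", "arguments": {"series": [[[8,15,0,-0.02,1],[14,30,0,-0.02,0.8],[16,34,0,-0.02,0.6],[16,34,0,-0.02,0.6],[16,34,0,-0.02,0.6],[16,34,0,-0.02,0.6],[16,34,0,-0.02,0.6],[16,34,0,-0.02,0.6],[16,34,0,-0.02,0.6],[16,34,0,-0.02,0.6],[16,34,0,-0.02,0.6],[16,34,0,-0.02,0.6],[16,34,0,-0.015,0.6],[8,17,0,0,0.6],[0,0,0,0,0.6]]]}}

```text
time_s: 1.6
position: [439.0, -115.2, 231.0]
tcp_rot: [-3.141, 0.0, 0.147]
ft_force: [-0.5, -0.0, 0.5]
grip_width: 51.0
grip_force: 0.0
```

```bash
python3 - <<'E'
from h import *
s=env.sense();print(s['time_s'],s['position'],s['tcp_rot'],s['grip_width'])
c=snap('wrist','w1'); o,_=rays([[256,192]],c);print(o,plane([[256,192],[0,0],[511,0],[0,383],[511,383]],c,0)[:,:2].round())
E
```

```text
1.6 [ 438.97054851 -115.16397922  230.99463711] [-3.14090745e+00  2.33487660e-04  1.46613923e-01] 51.02792757017661
[ 504.95102254 -105.6846365   373.6727183 ] [[ 404. -121.]
 [ 576.  185.]
 [ 657. -362.]
 [  47.  222.]
 [ 162. -550.]]
```

View pics/w1.png

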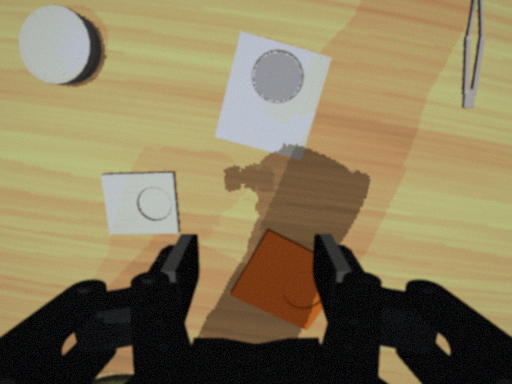

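The wrist view shows the carrier at (273,95) with its lens at (277,76). The orange decoy is behind it at (282,278), the small grey decoy is at (142,203), and the tin is at upper left. Next I'll move forward to see the bridge up close.

{"name": "drive_tool", "arguments": {"series": [[[20,2,0,0,0.6],[40,4,0,0,0.6],[40,4,0,0,0.6],[40,4,0,0,0.6],[20,2,0,0,0.6],[0,0,0,0,0.6]]]}}

```text
time_s: 2.25
position: [600.0, -102.3, 230.2]
tcp_rot: [3.141, 0.001, 0.142]
ft_force: [-0.1, -0.6, -0.4]
grip_width: 51.1
grip_force: 0.0
```

```bash
python3 - <<'E'
from h import *
c=snap('wrist','w2')
a=load('w1'); hsv=cv2.cvtColor(a['im'],cv2.COLOR_RGB2HSV)
for p in[(250,110),(290,150),(277,76),(300,180),(200,100)]: print(p,hsv[p[1],p[0]])
m,w,r=quad(a,None,10,(205,20,345,165)); print('car w1',r)
cv2.imwrite('pics/m1.png',m*255)
m=cv2.inRange(hsv,(3,180,60),(15,255,255));q=plane(np.argwhere(m)[:,::-1].astype(float),a,10);i=q[:,0].argmax();print('orange front',q[i],len(q))
E
```

```text
(250, 110) [108  22 201]
(290, 150) [ 15  24 129]
(277, 76) [113  14 150]
(300, 180) [ 15 117 113]
(200, 100) [ 22 106 181]
car w1 ((509.76318359375, -121.27662658691406), (97.81942749023438, 112.02689361572266), 83.3966293334961)
orange front [ 365.20600599 -141.51745233   10.        ] 5520
```

View pics/w2.png

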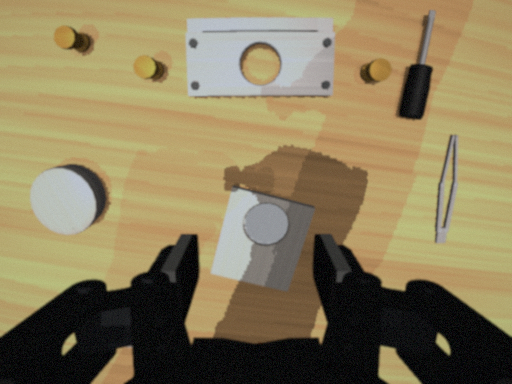

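The bridge appears at (260,57) with its hole at (261,64), nearly square to the tool. The valves (67,37), (146,67) and (378,70) all stand clear of the lane, and the carrier is at (263,237).

```bash
python3 - <<'E'
from h import *
c=load('w2')
m,w,r=quad(c,None,25,(175,5,350,110)); print('br',r)
m,w,r=quad(c,None,10,(205,175,320,300)); print('car w2',r)
# hole: saturated blob inside top plate, in z=25 plane (rim upper edge)
hsv=cv2.cvtColor(c['im'],cv2.COLOR_RGB2HSV); h=np.zeros((384,512),np.uint8); h[38:92,230:295]=1
g=((hsv[...,1]>=60)*h).astype(np.uint8); q=max(cv2.findContours(g,0,1)[0],key=cv2.contourArea)
print('hole',cv2.minEnclosingCircle(plane(q[:,0].astype(float),c,25)[:,:2].astype(np.float32)))
# screws (dark spots) on plate
d=((hsv[...,2]<110)).astype(np.uint8); d[:,:175]=0;d[:,345:]=0;d[110:]=0
for k in cv2.findContours(d,0,1)[0]:
    if 20<cv2.contourArea(k)<150:
        M=cv2.moments(k);print('screw',plane([[M['m10']/M['m00'],M['m01']/M['m00']]],c,25)[0,:2])
E
```

```text
br ((707.0546264648438, -90.98308563232422), (74.19276428222656, 145.10235595703125), 8.35760498046875)
car w2 ((510.34234619140625, -121.17776489257812), (96.91975402832031, 112.943115234375), 83.2082290649414)
hole ((700.406005859375, -92.53668975830078), 19.398622512817383)
screw [671.53453064 -31.23632153]
screw [ 690.50614504 -159.22716683]
screw [712.53484278 -83.03616512]
screw [ 730.01888108 -153.19712104]
screw [711.00295066 -25.38795385]
```

{"name": "drive_tool", "arguments": {"series": [[[-20,-1,0,-0.03,0.6],[-40,-2,0,-0.06,0.6],[-40,-2,0,-0.06,0.6],[-40,-3,0,-0.06,0.6],[-20,-1,0,-0.05,0.6],[-10,-1,0,0,0.6],[0,0,-25,0,0.6],[0,0,-45,0,0.6],[0,0,-45,0,0.6],[0,0,-45,0,0.6],[0,0,-25,0,0.6],[0,0,-15,0,0.6],[0,0,-10,0,0.6],[0,0,-5,0,0.6],[0,0,0,0,0.6]]]}}

```text
time_s: 3.8
position: [428.4, -111.3, 16.3]
tcp_rot: [3.142, 0.0, -0.117]
ft_force: [0.4, -0.3, -0.5]
grip_width: 51.1
grip_force: 0.0
```

```bash
python3 - <<'E'
from h import *
s=env.sense();print(s['time_s'],s['position'],s['tcp_rot'],s['ft_force'])
c=snap('wrist','w3')
E
```

```text
3.8 [ 428.40714543 -111.334484     16.25713917] [ 3.14157113e+00  1.37109921e-04 -1.17076225e-01] [ 0.35034607 -0.32110918 -0.52560442]
```

View pics/w3.png

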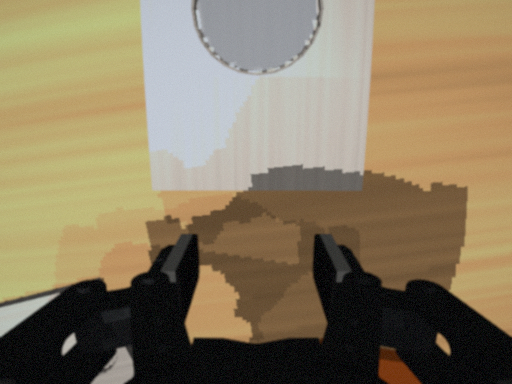

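The carrier's rear edge (row 190) is square to the fingers and centred on them. I'll read the fingertip height from the depth image.

```bash
python3 - <<'E'
from h import *
c=load('w3');X=cloud(c)
t=np.array([428.4,-111.3]);y=-0.117;ex=np.array([np.cos(y),np.sin(y)]);ey=np.array([-ex[1],ex[0]])
for nm,sl in(('L',np.s_[228:300,130:202]),('R',np.s_[228:300,310:380])):
    P=X[sl].reshape(-1,3);d=c['d'][sl].ravel();k=(P[:,2]>13)&(P[:,2]<70)&(d>0);P=P[k]
    a=(P[:,:2]-t)@ex;b=(P[:,:2]-t)@ey
    print(nm,len(P),'zmin',np.percentile(P[:,2],[0,1,5,20]).round(1),'fwd',np.percentile(a,[1,50,95,99]).round(1),'lat',np.percentile(b,[1,5,50,95,99]).round(1))
    lo=P[:,2]<np.percentile(P[:,2],15);print(' low: fwd',a[lo].min().round(1),a[lo].max().round(1),'lat',b[lo].min().round(1),b[lo].max().round(1))
print('rear edge fwd',((plane([[255,190]],c,10)[0,:2]-t)@ex).round(1))
E
```

```text
L 2726 zmin [19.8 21.6 25.9 34.9] fwd [-9.2 10.4 13.  14.1] lat [25.2 25.3 27.9 37.8 39. ]
 low: fwd -10.8 11.8 lat 25.1 39.2
R 2695 zmin [18.8 21.6 25.9 34.5] fwd [-9.2 10.3 13.  14. ] lat [-39.  -37.7 -28.  -25.5 -25.4]
 low: fwd -10.5 11.9 lat -39.1 -25.5
rear edge fwd 26.9
```

Tips sit about 4.5 mm above the TCP and their front face is 11 mm ahead of it, so contact is about 16 mm away. I'll go down to a tip height of about 4 mm and approach.

{"name": "drive_tool", "arguments": {"series": [[[0,0,-5,0,0.6],[0,0,-5,0,0.6],[0,0,-4,0,0.6],[0,0,-2,0,0.6],[0,0,-1,0,0.6],[0,0,0,0,0.6],[2,-0.2,0,0,0.6],[3,-0.4,0,0,0.6],[3,-0.4,0,0,0.6],[2,-0.2,0,0,0.6],[2,-0.2,0,0,0.6],[1,-0.1,0,0,0.6],[0,0,0,0,0.6]]]}}

```text
time_s: 5.15
position: [441.6, -112.7, -0.7]
tcp_rot: [3.142, -0.0, -0.117]
ft_force: [-0.4, 0.7, -0.7]
grip_width: 51.2
grip_force: 0.0
```

{"name": "drive_tool", "arguments": {"series": [[[1,-0.1,0,0,0.6],[1.5,-0.2,0,0,0.6],[1.5,-0.2,0,0,0.6],[1.25,-1.5,0,0.02,0.6],[1.3,-1.5,0,0.02,0.6],[1.3,-1.4,0,0.02,0.6],[1.3,-1.4,0,0.02,0.6],[1.4,-1.4,0,0.02,0.6],[1.4,-1.3,0,0.02,0.6],[1.4,-1.3,0,0.02,0.6],[1.5,-1.3,0,0.02,0.6],[1.5,-1.2,0,0.02,0.6],[1.5,-1.2,0,0.02,0.6],[1.5,-1.2,0,0.02,0.6],[1.6,-1.1,0,0.02,0.6],[1.6,-1.1,0,0.023,0.6],[0,0,0,0,0.6]]]}}

```text
time_s: 6.85
position: [464.4, -130.3, -0.6]
tcp_rot: [3.141, -0.0, 0.147]
ft_force: [-0.2, -0.6, 0.6]
grip_width: 51.2
grip_force: 0.2
```

```bash
python3 - <<'E'
from h import *
c=snap('wrist','w4');c=snap('top','top4')
cv2.imwrite('pics/top4c.png',cv2.resize(cv2.imread('pics/top4.png')[100:292,230:486],None,fx=3,fy=3))
E
```

```text
(no output)
```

View pics/w4.png

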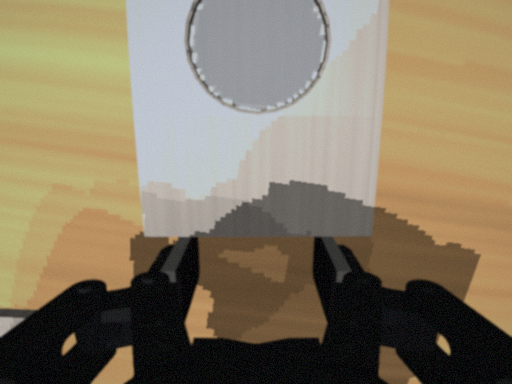

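The carrier is flush against both fingertips: its rear edge is level at row 237, from column 143 to 376. Now I'll work out the rest of the push in the bridge frame.

```bash
cat >> h.py <<'E'
O=np.array([700.,-92.3]);YB=0.146
def tb(p): p=np.array(p)[...,:2]-O; e=np.array([np.cos(YB),np.sin(YB)]); return np.stack([p@e,p@np.array([-e[1],e[0]])],-1)
E
python3 - <<'E'
from h import *
c=load('w4'); q=plane([[143,237],[376,237],[139,165],[381,165]],c,10);print(tb(q).round(1))
print('tcp',tb(env.sense()['position']).round(1))
m,w,r=quad(load('top4'),None,10,(300,165,362,225));print('top',r,tb(r[0]))
E
```

```text
[[-227.8   44.3]
 [-227.8  -54.5]
 [-196.9   43.1]
 [-196.9  -53.5]]
tcp [-238.6   -3.1]
top ((520.8380126953125, -122.60663604736328), (134.541259765625, 98.56844329833984), 7.958357334136963) [-181.66493424   -3.91938155]
```

{"name": "drive_tool", "arguments": {"series": [[[1,0.2,0,0,0.6],[2,0.4,0,0,0.6],[2.95,0.6,0,0,0.6],[2.95,0.6,0,0,0.6],[2.95,0.6,0,0,0.6],[2.95,0.6,0,0,0.6],[2.95,0.6,0,0,0.6],[2.95,0.6,0,0,0.6],[2.95,0.6,0,0,0.6],[2.95,0.6,0,0,0.6],[2.95,0.6,0,0,0.6],[2.95,0.6,0,0,0.6],[2.95,0.6,0,0,0.6],[2.95,0.6,0,0,0.6],[2.95,0.6,0,0,0.6],[2.95,0.6,0,0,0.6],[2.95,0.6,0,0,0.6],[2.95,0.6,0,0,0.6],[2,0.4,0,0,0.6],[1,0.2,0,0,0.6]]]}}

```text
time_s: 8.95
position: [517.5, -119.2, -0.7]
tcp_rot: [3.142, -0.0, 0.146]
ft_force: [-2.0, -0.1, 0.5]
grip_width: 51.3
grip_force: 1.0
```

{"name": "drive_tool", "arguments": {"series": [[[1,0.2,0,0,0.6],[2,0.4,0,0,0.6],[2.95,0.6,0,0,0.6],[2.95,0.6,0,0,0.6],[2.95,0.6,0,0,0.6],[2.95,0.6,0,0,0.6],[2.95,0.6,0,0,0.6],[2.95,0.6,0,0,0.6],[2.95,0.6,0,0,0.6],[2.95,0.6,0,0,0.6],[2.95,0.6,0,0,0.6],[2.95,0.6,0,0,0.6],[2.95,0.6,0,0,0.6],[2.95,0.5,0,0,0.6],[2.95,0.5,0,0,0.6],[2.95,0.5,0,0,0.6],[2.95,0.5,0,0,0.6],[2.95,0.5,0,0,0.6],[2,0.3,0,0,0.6],[1,0.2,0,0,0.6]]]}}

```text
time_s: 10.95
position: [570.7, -109.0, -0.7]
tcp_rot: [3.142, -0.0, 0.146]
ft_force: [-1.9, 0.4, 1.0]
grip_width: 51.1
grip_force: 1.1
```

```bash
python3 - <<'E'
from h import *
s=env.sense();print(s['time_s'],tb(s['position']).round(1),s['tcp_rot'][2],s['position'][2],s['ft_force'])
c=snap('wrist','w5')
E
```

```text
10.95 [-130.4    2.3] 0.14585196409081713 -0.7029999987966696 [-1.86262445  0.36201664  0.98006467]
```

View pics/w5.png

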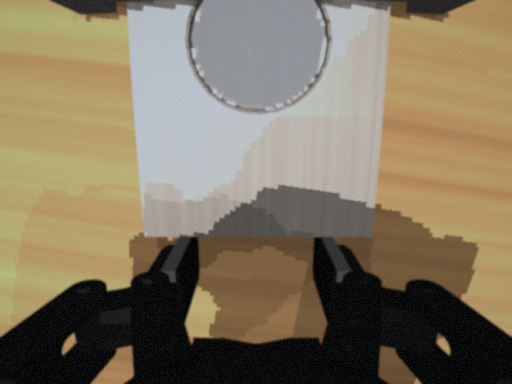

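The carrier is still flush and centred (y about 0), with its front edge entering the bridge. About 42 mm remain, straight along the bridge's x axis.

{"name": "drive_tool", "arguments": {"series": [[[1,0.1,0,0,0.6],[2,0.3,0,0,0.6],[2.5,0.4,0,0,0.6],[2.5,0.4,0,0,0.6],[2.5,0.4,0,0,0.6],[2.5,0.4,0,0,0.6],[2.5,0.4,0,0,0.6],[2.5,0.4,0,0,0.6],[2.5,0.4,0,0,0.6],[2.5,0.4,0,0,0.6],[2.5,0.4,0,0,0.6],[2.5,0.4,0,0,0.6],[2.5,0.4,0,0,0.6],[2,0.3,0,0,0.6],[2,0.3,0,0,0.6],[1,0.1,0,0,0.6],[1,0.1,0,0,0.6],[0,0,0,0,0.6]]]}}

```text
time_s: 12.8
position: [607.1, -103.4, -0.7]
tcp_rot: [-3.142, -0.0, 0.146]
ft_force: [-1.6, -0.2, 0.9]
grip_width: 51.4
grip_force: 0.8
```

{"name": "drive_tool", "arguments": {"series": [[[0.7,0.1,0,0,0.6],[0.7,0.1,0,0,0.6],[0.7,0.1,0,0,0.6],[0,0,0,0,0.6]]]}}

```text
time_s: 13.2
position: [609.2, -103.1, -0.7]
tcp_rot: [3.142, -0.0, 0.146]
ft_force: [-2.6, -0.6, 1.1]
grip_width: 51.4
grip_force: 0.9
```

{"name": "drive_tool", "arguments": {"series": [[[0.5,0.1,0,0,0.6],[0.5,0.1,0,0,0.6],[0.5,0.1,0,0,0.6],[0.5,0,0,0,0.6],[0,0,0,0,0.6]]]}}

```text
time_s: 13.7
position: [611.1, -102.8, -0.7]
tcp_rot: [-3.142, -0.0, 0.146]
ft_force: [-1.4, -0.0, 0.5]
grip_width: 51.0
grip_force: 1.0
```

{"name": "drive_tool", "arguments": {"series": [[[0.4,0.1,0,0,0.6],[0.4,0,0,0,0.6],[0,0,0,0,0.6]]]}}

```text
time_s: 14.0
position: [611.8, -102.7, -0.7]
tcp_rot: [-3.142, -0.0, 0.146]
ft_force: [-1.2, -0.2, 1.3]
grip_width: 51.9
grip_force: 1.1
```

{"name": "drive_tool", "arguments": {"series": [[[0.4,0.1,0,0,0.6],[0.4,0,0,0,0.6],[0,0,0,0,0.6]]]}}

```text
time_s: 14.3
position: [612.7, -102.6, -0.7]
tcp_rot: [-3.142, -0.0, 0.146]
ft_force: [-1.9, -0.2, 0.5]
grip_width: 51.6
grip_force: 1.0
```

{"name": "drive_tool", "arguments": {"series": [[[0.4,0.1,0,0,0.6],[0.4,0,0,0,0.6],[0,0,0,0,0.6]]]}}

```text
time_s: 14.6
position: [613.2, -102.5, -0.7]
tcp_rot: [-3.142, 0.0, 0.146]
ft_force: [-3.4, -0.3, 1.7]
grip_width: 51.3
grip_force: 1.7
```

{"name": "drive_tool", "arguments": {"series": [[[0.4,0.1,0,0,0.6],[0.4,0,0,0,0.6],[0,0,0,0,0.6]]]}}

```text
time_s: 14.9
position: [613.2, -102.5, -0.8]
tcp_rot: [-3.142, 0.002, 0.146]
ft_force: [-4.8, -0.8, 3.7]
grip_width: 51.3
grip_force: 2.9
```

{"name": "drive_tool", "arguments": {"series": [[[0.4,0.1,0,0,0.6],[0,0,0,0,0.6]]]}}

```text
time_s: 15.1
position: [613.2, -102.5, -0.8]
tcp_rot: [3.142, 0.002, 0.146]
ft_force: [-6.3, -2.1, 4.7]
grip_width: 51.4
grip_force: 3.4
```

The TCP has stopped while the force rises, which means the carrier is against the stop. One more light press, then I'll back straight off.

{"name": "drive_tool", "arguments": {"series": [[[0.5,0.1,0,0,0.6],[0.4,0,0,0,0.6],[0,0,0,0,0.6],[0,0,0,0,0.6]]]}}

```text
time_s: 15.5
position: [613.3, -102.5, -1.0]
tcp_rot: [3.142, 0.004, 0.146]
ft_force: [-9.4, -1.3, 5.8]
grip_width: 51.2
grip_force: 4.5
```

{"name": "drive_tool", "arguments": {"series": [[[-1,-0.15,0,0,0.6],[-1,-0.15,0,0,0.6],[-3,-0.4,0,0,0.6],[-6,-0.9,0,0,0.6],[-10,-1.5,0,0,0.6],[-10,-1.5,0,0,0.6],[0,0,0,0,0.6]]]}}

```text
time_s: 16.2
position: [582.4, -106.9, -0.9]
tcp_rot: [-3.141, 0.002, 0.145]
ft_force: [0.6, -0.6, 0.6]
grip_width: 51.4
grip_force: 0.0
```

{"name": "drive_tool", "arguments": {"series": [[[0,0,10,0,0.6],[0,0,30,0,0.6],[0,0,45,0,0.6],[0,0,45,0,0.6],[0,0,30,0,0.6],[0,0,0,0,0.6]]]}}

```text
time_s: 16.8
position: [588.5, -107.5, 165.8]
tcp_rot: [3.138, -0.01, 0.146]
ft_force: [1.4, -0.1, 0.3]
grip_width: 51.3
grip_force: 0.0
```

```bash
python3 - <<'E'
from h import *
s=env.sense();print(s['time_s'],tb(s['position']).round(1),s['position'],s['ft_force'])
c=snap('wrist','w6')
X=cloud(c)
b=tb(X);z=X[...,2];hsv=cv2.cvtColor(c['im'],cv2.COLOR_RGB2HSV)
k=(abs(z-10)<3)&(abs(b[...,1])<65)&(b[...,0]<-35)&(b[...,0]>-100)&(hsv[...,1]<60)
print('carrier pts',b[k].min(0),b[k].max(0),np.percentile(z[k],[5,50,95]))
for y0 in(-40,-20,0,20,40):
    j=k&(abs(b[...,1]-y0)<4); print(y0,b[j][:,0].min().round(1))
E
```

```text
16.8 [-112.5    1.2] [ 588.51459559 -107.47890096  165.75384422] [ 1.35528279 -0.08142899  0.32082062]
carrier pts [-75.39920076 -47.01533109] [-35.14041732  49.73586625] [ 8.84602434 10.07460403 11.24944581]
-40 -75.3
-20 -75.3
0 -75.4
20 -75.3
40 -75.3
```

View pics/w6.png

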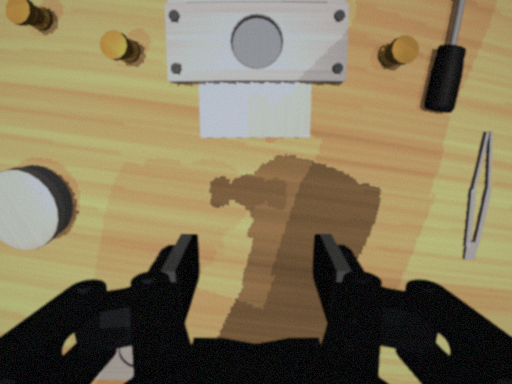

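The carrier is home. Its rear edge is square at about x = -75 mm (nominal -77, within calibration), and it is centred at y ≈ 1. The lens fills the sight hole at (257,41), and the valves, tin, tweezers and screwdriver look undisturbed. The gripper is clear, so I'm handing in.

```bash
python3 -c "
from h import *
print(env.sign_off())"
```

```text
the job is handed in; nothing more can be done
None
```

The carrier is pushed home against the bridge's back stop with the lens under the sight hole, the gripper is clear, the valves, tin, tweezers and screwdriver look unmoved in the last picture, and the job was handed in at about 17 s.

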